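# Seat a chromatography column in its V-holder and clamp it

### The job

Take the blue-banded steel column out of the storage tray and lower it gently into the two white V-blocks of the column holder, then slide it along them until its end bears lightly but surely (about 5 N) on the yellow end stop. Then let go, fold the red-knobbed clamp arm over onto the column and press straight down on its knob, steadily for half a second, so that the column feels about 10 N, and leave it clamped, centred and still against the stop. The column's packing is fragile: no knocks, no drops, never more than 18 N on it from the stop or the clamp; leave everything else where it is.

Things in the scene. Friction and masses are not known exactly. Their poses are not given: they have to be found in the camera images.
- column: the column to mount: round steel tube 30 mm in diameter, 160 mm long, with two BLUE bands, plus a thinner dark nub (16 mm diameter, 10 mm long) on each end: 180 mm overall, 0.25 to 0.5 kg. Origin at its centre, x along its axis; both ends alike. Starts lying level in one of the tray's two bays, axis 40 mm above the table. Grip it across its middle from above.
- spare: a second column of the same shape with ORANGE bands, in the other bay of the tray, its axis 110 mm from that of the blue one. Stays there.
- tray: grey fixed storage tray, base 165 x 200 x 8 mm, origin at its underside centre. Two bays along its x, at y = +55 and -55 mm, each with two white V supports 20 mm wide centred at x = +-60 mm; between them (100 mm) is free room for fingers down to the 8 mm thick base.
- holder: fixed column holder, blue plate 240 x 85 x 12 mm (x -100 to +140 mm), level on feet 4 to 16 mm above the table. Origin: plate underside; x runs along the V towards the end stop. All its heights are above this origin. A seated column lies along x at y = 0, axis 55 mm high, its centre at x = 0 when its nub touches the stop. The clamp's post: x = 113 to 137 mm, 102 mm high.
- vees: the holder's two fixed white V-blocks (90 degree V, open upward, each 20 mm wide, centred at holder x = -60 and +60 mm); top edges 55 mm high and 42 mm apart, so the column sinks in to its axis. Between them 100 mm of free room for fingers, down to the plate, 12 mm high. Sliding in them takes a few N if the column is also borne down. Same origin and axes as the holder.
- stop: yellow fixed end stop, 32 mm wide. Origin at the middle of its face towards the column: holder x = 90 mm, 55 mm high; x points into the stop.
- clamp_knob (a point): centre of the flat outer end of the clamp's red knob (26 mm diameter, 24 mm high): 59 mm from the hinge along the arm, then 30 mm square to it. Open, it looks along holder +x at x = 155 mm, 149 mm high; folded onto the column it looks up at x = 66 mm, 120 mm high. Push it over with closed fingers from the far side, finish by pressing down on it from above.
- clamp_hinge (a point): middle of the clamp's hinge pin on the post, at holder x = 125 mm, y = 0, 90 mm high; the pin runs along holder y. The aluminium arm (14 mm wide) reaches 68 mm from it; its round black pad (18 mm diameter) is opposite the knob and meets the column 59 mm from the hinge.
- clamp (a joint): clamp arm angle, rad: 0 upright (open), grows as it folds towards the column; starts at 0 to 0.25; 1.571 with its pad on a seated column; end of travel 1.75. 0.12 N m of friction: stays where left, takes about 2 N at the knob to move. The column feels the push on the knob less about 1.5 N. No spring: from first touch it is hard contact, some 15 N per mm.
- tuberack: blue microtube rack with a few tubes, 120 x 70 x 50 mm, at the back. Bystander.
- tipbox: dark blue box with yellow top, 120 x 85 x 62 mm, right of the holder. Bystander.
- wrench: small flat wrench, 130 mm long, behind the tray. Bystander.
- reagent: amber bottle, 64 mm diameter, 150 mm high, left of the tray. Bystander.
- jar: white jar with green lid, 60 mm diameter, 75 mm high, back left. Bystander.
- beaker: glass beaker, 70 mm diameter, 90 mm high, right of the holder. Bystander.
Mind the look-alikes: they are no part of the job. What is shaped like the column but pink or turquoise is not meant.

How it is judged:
By the outcome, as a careful person would: the job done as asked, in the order asked, and still so for the second after the job is handed in, with the robot touching nothing.
It also fails if it takes over 72 s, if anything falls off the work surface, if the arm or the gripper's body presses on something with over 40 N, if the wrist force passes 120 N, or if a joint passes its speed limit or range.

### The arm

A 7-joint arm with a two-finger parallel gripper is mounted at the origin on the work surface. World frame = base frame: x ahead of the robot, y to its left, z up, the work surface at z = 0. Lengths are in m, angles in rad, forces in N, time in s.
With the tool pointing down it reaches from about 0.425 to 0.925 m from the base axis. Payload 6.8 kg.
Tool frame: the origin (TCP) lies on the centre line of the jaws, within the pads' length; the fingertips stand bot.tip_reach ahead of it and the grasp point (between the pads) lies 3 mm ahead of it (bot.tip_reach is the distance from the TCP to the fingertips, in m); z points along the fingers, y is the line along which they close (so a half turn about z gives the same grasp; the last joint's range is limited). The gripper opens to 85 mm and grips with 20 to 120 N. Pads are 22 mm wide; open, the fingers measure 114 mm over their backs; the gripper's body (76 mm by 85 mm) begins 54 mm behind the grasp point. The pads swing forward as they close: fully open they stand 13 mm farther back than shut.
Start: joints at [-1.419, 0.477, 0.022, 1.555, -0.011, 1.109, -0.083], TCP at [0.173, 0.652, 0.232] pointing down, gripper open.
Joint ranges: [-2.96, 2.96], [-0.34, 2.1], [-1.41, 1.46], [0.24, 2.44], [-1.37, 4.51], [0.17, 1.92], [-2.96, 2.96]. Speed limits (rad/s): [2.39, 2.39, 3.14, 3.14, 3.14, 3.14, 3.14].

### API

Orientations are given as a unit quaternion [w, x, y, z].
In Python, from station import bot gives the robot as it stands.
- The arm moves only by the tool jog_arm, never from a script. Its argument "deltas" is a list of rows, each a list of 7 numbers: the shift along the world's x, y, z in m, then the turn, a rotation vector about the world's x, y, z in rad, then the opening, from 0 (shut) to 1 (fully open). In form: [[x, y, z, rx, ry, rz, grip], ...]. A call has 1 to 10 rows; each row shifts and turns the commanded pose from where the row before left it; what a row does not reach is not made up. A row lasts 1/10 s, in which the tool goes at most 50 mm and 8.59 degrees, less where a joint would pass 70% of its speed; a pose out of reach is approached as far as the arm can. A call with a gripper value outside its range is refused whole. The fingers move at their own pace and stop on an object; "newtons" is the grip in N (left out, the last holds). Time passes only in rows, so rows that do not move let the fingers close. It gives the time, the measured TCP pose, the force, the opening and the grip force at its end, in the units of the state.
- bot.get_obs(): the state, without advancing time (a new reading comes with each control period).
- bot.read_camera(name): name is "scene" or "top"; returns a dict with "img" (480x640x3 uint8, red, green, blue), "K" (3x3 intrinsics, pixels), "eye" and "attitude" of the camera in the world. Camera axes: x right, y down, z forward; pixel columns grow to the right and rows downward; lengths in m; the calibration is good to about 2 mm. A picture is of the moment at which its call begins. There is no depth.
- bot.hand_in(): hands the job in; it is judged then, once.
The state is a dict: "t": time; "q": joint angles; "joint_vel": joint speeds; "joint_torque": joint torques, N m; "eef_pos": TCP position; "tool_rot": TCP orientation; "contact_force": force on the tool from outside, world axes, zero at the start; "torque": the same for the moment, N m; "gripper_width": opening from 0.0 (shut) to 1.0 (fully open); "grasp_force": force on a finger pad.
Only numpy, scipy, OpenCV 4.12 (cv2) and the standard library are available. Lean on these libraries where they do the work, as an engineer would, in place of code of your own. Each camera call takes 0.05 s, during which the arm holds its last target. There are 200 camera calls.

## Working session

There is one attempt and no reset: what is moved stays moved. The work goes in short steps, Python scripts to look and compute and a tool call to move; the robot and the scene stay as the last step left them, time stands still between calls to the robot, and variables do not carry over. Pictures are saved under pics/ and viewed, at most 10 in all, crops included, and the job is handed in when it is done.

Besides the shell and the picture viewer there is one more tool, called after "Request:" as a command line: name --pt "numbers of a row" for each row, then --argument value for the rest. jog_arm: Moves the arm, as the interface text tells. Its arguments: {"type":"object","properties":{"deltas":{"type":"array"},"newtons":{"type":"number"}},"required":["deltas"]}

```bash
ls; mkdir -p pics; cat > h.py <<'E'
import numpy as np, cv2
from station import bot
from scipy.spatial.transform import Rotation as R
def cam(n):
    c=bot.read_camera(n); return c
def Rm(c):
    a=np.array(c["attitude"],float)
    return a if a.shape==(3,3) else R.from_quat(a[[1,2,3,0]]).as_matrix()
def ray(c,uv):
    d=Rm(c)@np.linalg.inv(np.array(c["K"]))@np.array([uv[0],uv[1],1.]); return np.array(c["eye"]),d
def plane(c,uv,z):
    e,d=ray(c,uv); return e+d*(z-e[2])/d[2]
def proj(c,p):
    v=np.array(c["K"])@Rm(c).T@(np.array(p)-np.array(c["eye"])); return v[:2]/v[2]
E
python3 - <<'E'
from h import *
for n in("scene","top"):
    c=cam(n); cv2.imwrite(f"pics/{n}0.png",c["img"][:,:,::-1]); print(n,c["K"],c["eye"],c["attitude"])
print(bot.get_obs(),bot.tip_reach)
E
```

```text
pics
scene [[532.47633687   0.         315.33825819]
 [  0.         532.47633687 234.36976221]
 [  0.           0.           1.        ]] [ 1.58267078 -0.2923177   0.96806983] [-0.3674989   0.73623069  0.50642821 -0.25775839]
top [[524.90434991   0.         313.15308061]
 [  0.         524.90434991 242.97690845]
 [  0.           0.           1.        ]] [0.37989123 0.10377144 1.41885014] [ 0.02874084 -0.70271118  0.71014358 -0.03266583]
{'t': 0.1, 'q': array([-1.41908721,  0.47774117,  0.02232884,  1.55632811, -0.01153189,
        1.10930728, -0.08308688]), 'joint_vel': array([ 0.00043325, -0.00217649, -0.00052313, -0.00111034, -0.00086675,
        0.00062336,  0.00217611]), 'joint_torque': array([ 4.30375934e-03, -5.97756565e+01,  1.61324020e+00, -2.81952167e+01,
        1.27101608e-02,  5.10278740e-03, -3.18201580e-05]), 'eef_pos': array([0.17326231, 0.65183993, 0.23101708]), 'tool_rot': array([-6.44196375e-05,  1.29523875e-01,  9.91575958e-01, -8.25795502e-04]), 'contact_force': array([-0.62799701,  0.13835819,  0.22207125]), 'torque': array([ 0.00190832,  0.03407124, -0.01847289]), 'grasp_force': 0.0, 'gripper_width': 1.0016494763605672} 0.022
```

View pics/scene0.png

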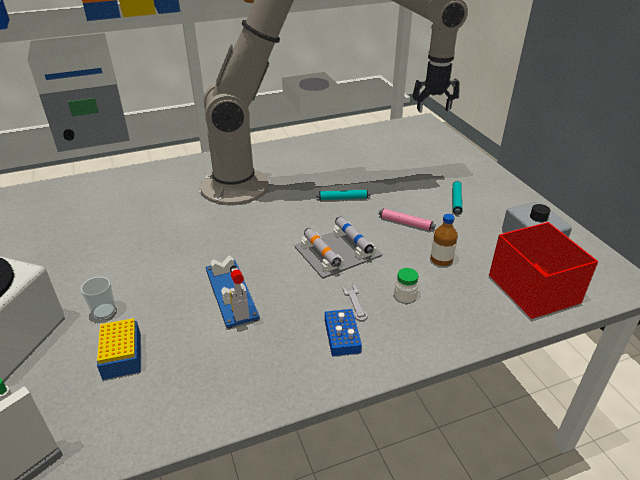

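View pics/top0.png

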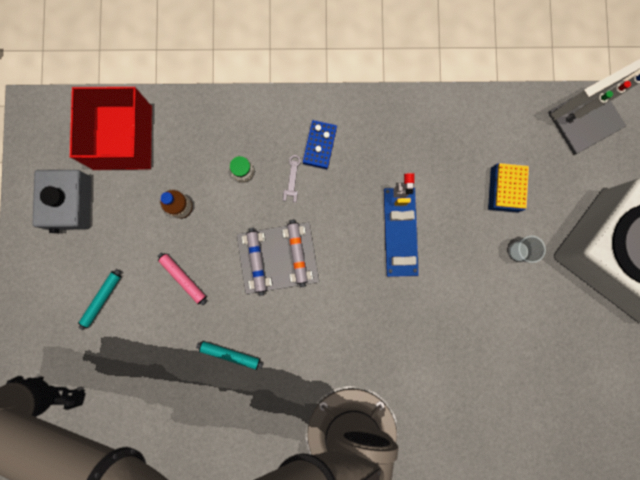

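The top view has the blue-banded column at (257,262), which is the one I want. Look-alikes are the orange-banded spare (297,253), pink (182,278), turquoise (100,299) and turquoise (230,355). The holder is at (401,232) with its stop and clamp at the upper (+x) end. Next I'll check a close crop and measure.

```bash
python3 - <<'E'
from h import *
t=cam("top"); s=cam("scene")
a=cv2.resize(t["img"][205:310,230:325],None,fx=4,fy=4,interpolation=2)
b=cv2.resize(t["img"][165:285,375:425],None,fx=4,fy=4,interpolation=2)
c=cv2.resize(s["img"][250:330,200:265],None,fx=6,fy=6,interpolation=2)
H=480; can=np.zeros((H,1000,3),np.uint8); x=0
for i in(a,b,c): can[:i.shape[0],x:x+i.shape[1]]=i; x+=i.shape[1]
can=can[:,:x]; can=cv2.resize(can,None,fx=min(1,800/x),fy=min(1,800/x)); print(x)
cv2.imwrite("pics/crop1.png",can[:,:,::-1])
for n,c_,roi in(("top",t,(205,310,230,325)),("scene",s,(205,285,290,390))):
    y0,y1,x0,x1=roi; hsv=cv2.cvtColor(c_["img"],cv2.COLOR_RGB2HSV)[y0:y1,x0:x1]
    for nm,lo,hi in(("blue",(105,110,60),(130,255,255)),("orange",(5,140,120),(20,255,255))):
        m=cv2.inRange(hsv,lo,hi); k,_,st,ce=cv2.connectedComponentsWithStats(m)
        for i in range(1,k):
            if st[i,4]>15:
                uv=ce[i]+[x0,y0]; print(n,nm,st[i,4],uv.round(1),plane(c_,uv,.052 if n=="top" else .05).round(4))
# holder white blocks / blue plate top
hsv=cv2.cvtColor(t["img"],cv2.COLOR_RGB2HSV)[170:285,375:425]
m=cv2.inRange(hsv,(105,110,60),(130,255,255)); cs=max(cv2.findContours(m,0,1)[0],key=cv2.contourArea)
print("plate",cv2.minAreaRect(cs+[375,170]),[plane(t,p+[375,170],.022).round(4)[:2] for p in cv2.boxPoints(cv2.minAreaRect(cs))])
for nm,lo,hi in(("white",(0,0,185),(180,45,255)),("yellow",(20,120,120),(33,255,255)),("red",(0,150,100),(4,255,255))):
    m=cv2.inRange(hsv,lo,hi)
    for cc in cv2.findContours(m,0,1)[0]:
        if cv2.contourArea(cc)>10: print(nm,cv2.minAreaRect(cc+[375,170]))
E
```

```text
970
top blue 60 [254. 249.] [0.4846 0.25   0.052 ]
top blue 59 [257.9 273.3] [0.4214 0.2399 0.052 ]
top orange 63 [294.8 240.5] [0.5059 0.1433 0.052 ]
top orange 65 [298.8 264.7] [0.4425 0.1336 0.052 ]
scene blue 36 [345.2 226.3] [0.4214 0.2345 0.05  ]
scene blue 38 [356.9 238.1] [0.4866 0.2428 0.05  ]
scene orange 38 [314.1 237.9] [0.4414 0.129  0.05  ]
scene orange 45 [325.4 250.1] [0.5053 0.1383 0.05  ]
plate ((400.3978271484375, 231.5380096435547), (88.01666259765625, 31.429597854614258), 88.02507019042969) [array([ 0.6482, -0.0951]), array([ 0.6503, -0.18  ]), array([ 0.4132, -0.1816]), array([ 0.4112, -0.0979])]
white ((404.0, 260.0), (6.0, 20.0), 90.0)
white ((402.5, 215.0), (6.0, 21.0), 90.0)
white ((410.0, 185.5), (3.0, 4.0), 90.0)
yellow ((403.0, 200.0), (4.0, 12.0), 90.0)
red ((408.5, 178.0), (10.0, 9.0), 90.0)
```

View pics/crop1.png

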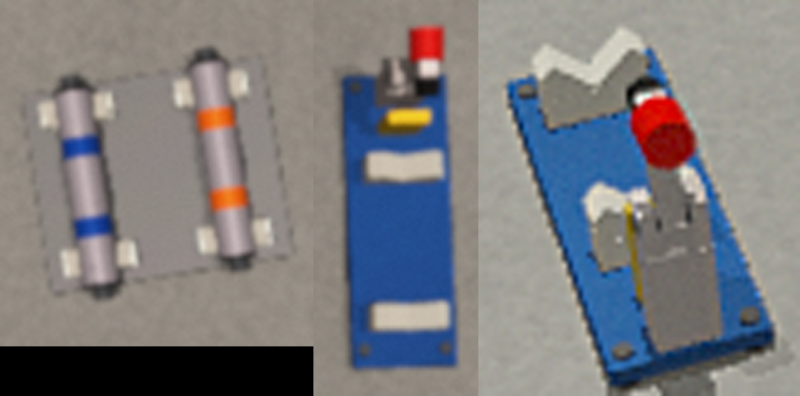

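The crop confirms the blue-banded column in the left bay. The orange spare sits to its right, and the holder's clamp is open with its red knob at about (408,178). I'll go above the blue column.

Request:
jog_arm --pt "0.028 -0.0407 -0.003 0 0 0.0418 1" --pt "0.028 -0.0407 -0.003 0 0 0.0418 1" --pt "0.028 -0.0407 -0.003 0 0 0.0418 1" --pt "0.028 -0.0407 -0.003 0 0 0.0418 1" --pt "0.028 -0.0407 -0.003 0 0 0.0418 1" --pt "0.028 -0.0407 -0.003 0 0 0.0418 1" --pt "0.028 -0.0407 -0.003 0 0 0.0418 1" --pt "0.028 -0.0407 -0.003 0 0 0.0418 1" --pt "0.028 -0.0407 -0.003 0 0 0.0418 1" --pt "0.028 -0.0407 -0.003 0 0 0.0418 1"

```text
t: 1.2
eef_pos: [0.4542, 0.2436, 0.202]
tool_rot: [0.0, -0.08, 0.997, 0.0]
contact_force: [0.0, 0.7, 0.6]
gripper_width: 1.001
grasp_force: 0.0
```

Request:
jog_arm --pt "0 0 -0.02 0 0 0 0.8" --pt "0 0 -0.02 0 0 0 0.8" --pt "0 0 -0.02 0 0 0 0.8" --pt "0 0 -0.02 0 0 0 0.8" --pt "0 0 0 0 0 0 0.8"

```text
t: 1.7
eef_pos: [0.4517, 0.2443, 0.1197]
tool_rot: [-0.002, -0.079, 0.997, -0.001]
contact_force: [0.2, -0.0, 0.1]
gripper_width: 0.797
grasp_force: 0.0
```

```bash
python3 - <<'E'
from h import *
o=bot.get_obs(); print({k:np.round(o[k],4) for k in("t","eef_pos","tool_rot","q","gripper_width","contact_force")})
r=R.from_quat(o["tool_rot"][[1,2,3,0]]).as_matrix(); print(r.round(3), np.degrees(np.arctan2(r[1,1],r[0,1])))
ims=[]
for n in("top","scene"):
    c=cam(n); u=proj(c,[.4535,.245,.06]).astype(int); print(u, proj(c,o["eef_pos"]))
    ims.append(cv2.resize(c["img"][u[1]-50:u[1]+50,u[0]-50:u[0]+50],(400,400),interpolation=2))
cv2.imwrite("pics/above.png",np.hstack(ims)[:,:,::-1])
E
```

```text
{'t': np.float64(1.7), 'eef_pos': array([0.4517, 0.2443, 0.1197]), 'tool_rot': array([-0.0021, -0.0791,  0.9969, -0.0013]), 'q': array([-0.7133,  0.3618,  0.1165,  2.0432, -0.0606,  0.7448,  1.1697]), 'gripper_width': np.float64(0.7968), 'contact_force': array([ 0.172 , -0.0337,  0.0725])}
[[-0.987 -0.158 -0.004]
 [-0.158  0.987 -0.003]
 [ 0.004 -0.002 -1.   ]] 99.07258711309917
[255 260] [253.41882093 260.20137831]
[353 228] [353.30662701 211.42977721]
```

View pics/above.png

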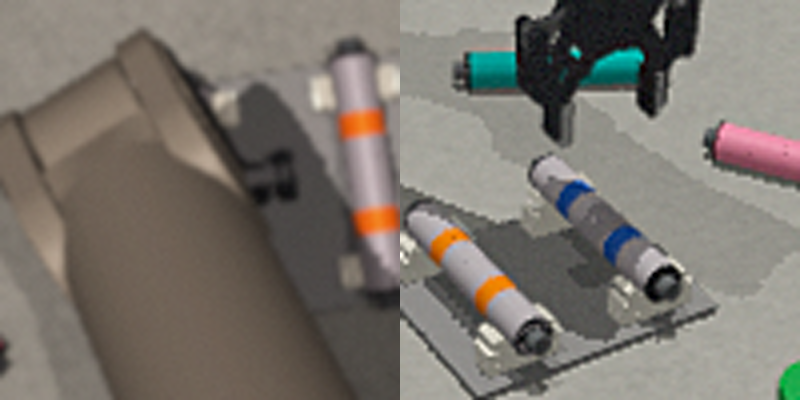

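The fingers are above the blue column and in line with it (scene crop, column at about (600,225)). The spare is clear. I'll descend and grip.

Request:
jog_arm --pt "0.001 0.001 -0.012 0 0 0 0.8" --pt "0.001 0 -0.015 0 0 0 0.8" --pt "0 0 -0.015 0 0 0 0.8" --pt "0 0 -0.015 0 0 0 0.8" --pt "0 0 -0.012 0 0 0 0.8" --pt "0 0 -0.008 0 0 0 0.8" --pt "0 0 0 0 0 0 0.8"

```text
t: 2.5
eef_pos: [0.455, 0.2462, 0.0441]
tool_rot: [-0.001, -0.079, 0.997, -0.0]
contact_force: [0.3, -0.9, 0.1]
gripper_width: 0.8
grasp_force: 0.0
```

Request:
jog_arm --pt "0 0 0 0 0 0 0.5" --pt "0 0 0 0 0 0 0.45" --pt "0 0 0 0 0 0 0.4" --pt "0 0 0 0 0 0 0.37" --pt "0 0 0 0 0 0 0.34" --pt "0 0 0 0 0 0 0.3" --pt "0 0 0 0 0 0 0.25" --pt "0 0 0 0 0 0 0.2" --newtons 25

```text
t: 3.3
eef_pos: [0.4555, 0.2474, 0.0454]
tool_rot: [0.0, -0.079, 0.997, 0.001]
contact_force: [-1.8, 2.7, 5.9]
gripper_width: 0.306
grasp_force: 23.7
```

Request:
jog_arm --pt "0 0 0.003 0 0 0 0.2" --pt "0 0 0.006 0 0 0 0.2" --pt "0 0 0.012 0 0 0 0.2" --pt "0 0 0.02 0 0 0 0.2" --pt "0 0 0.03 0 0 0 0.2" --pt "0 0 0.03 0 0 0 0.2" --pt "0 0 0.03 0 0 0 0.2" --pt "0 0 0.02 0 0 0 0.2" --pt "0 0 0.005 0 0 0 0.2" --pt "0 0 0 0 0 0 0.2"

```text
t: 4.3
eef_pos: [0.4555, 0.2462, 0.2016]
tool_rot: [0.001, -0.079, 0.997, 0.0]
contact_force: [-0.4, -1.1, -3.9]
gripper_width: 0.298
grasp_force: 22.9
```

```bash
python3 - <<'E'
from h import *
o=bot.get_obs(); print(o["eef_pos"],o["contact_force"],o["grasp_force"],o["gripper_width"])
t=cam("top"); s=cam("scene")
S=6
a=cv2.resize(t["img"][168:282,378:424],None,fx=5,fy=5,interpolation=cv2.INTER_CUBIC)
c=cv2.resize(s["img"][250:332,200:264],None,fx=7,fy=7,interpolation=cv2.INTER_CUBIC)
can=np.zeros((580,690,3),np.uint8); can[:570,:230]=a; can[:574,235:235+448]=c
cv2.imwrite("pics/hold.png",can[:,:,::-1])
u=proj(s,[.4535,.245,.2]).astype(int)
def ctr(c,lo,hi,x0,y0,x1,y1,mn=6):
    h=cv2.cvtColor(c["img"],cv2.COLOR_RGB2HSV)[y0:y1,x0:x1]; m=cv2.inRange(h,lo,hi)
    k,_,st,ce=cv2.connectedComponentsWithStats(m)
    return [(ce[i]+[x0,y0],st[i,:5].tolist()) for i in range(1,k) if st[i,4]>=mn]
print("top white",ctr(t,(0,0,175),(180,50,255),378,168,424,282))
print("top yel",ctr(t,(20,100,100),(33,255,255),378,168,424,282))
print("scene white",ctr(s,(0,0,175),(180,50,255),200,250,264,332))
for n,c_ in(("t",t),("s",s)):
  for z in(.004,.016):
    print(n,z)
    X0=np.array([.514,-.139,z])
    for p in([-.06,0,.055],[.06,0,.055],[.09,0,.055],[-.1,.0425,.012],[-.1,-.0425,.012],[.14,.0425,.012],[.14,-.0425,.012]): print(p,proj(c_,X0+p).round(1))
E
```

```text
[0.4555248  0.24619387 0.20155805] [-0.44632625 -1.08965404 -3.89088566] 22.860560417175293 0.29807519996150195
top white [(array([409.5       , 185.36363636]), [29, 16, 6, 4, 22]), (array([400.42857143, 187.71428571]), [22, 18, 2, 4, 7]), (array([402.52739726, 214.7739726 ]), [14, 43, 22, 8, 146]), (array([404.69852941, 260.35294118]), [16, 89, 22, 7, 136])]
top yel [(array([403.23943662, 200.49295775]), [19, 30, 14, 6, 71])]
scene white [(array([221.75675676, 261.23423423]), [11, 5, 23, 12, 111]), (array([242.5, 273.5]), [41, 21, 4, 6, 6]), (array([205.85714286, 273.42857143]), [5, 22, 3, 4, 7]), (array([242.95652174, 286.52173913]), [41, 33, 5, 8, 23]), (array([226.24528302, 289.81132075]), [21, 37, 14, 8, 53]), (array([255., 304.]), [53, 49, 5, 11, 11]), (array([222.  , 319.75]), [21, 68, 3, 5, 8]), (array([248.57142857, 325.        ]), [47, 74, 5, 3, 7]), (array([230.72727273, 329.45454545]), [26, 78, 10, 3, 11])]
t 0.004
[-0.06, 0, 0.055] [403.7 259. ]
[0.06, 0, 0.055] [402.5 213.2]
[0.09, 0, 0.055] [402.2 201.9]
[-0.1, 0.0425, 0.012] [385.3 275.1]
[-0.1, -0.0425, 0.012] [417.1 274.7]
[0.14, 0.0425, 0.012] [383.3 186.4]
[0.14, -0.0425, 0.012] [414.7 186.1]
t 0.016
[-0.06, 0, 0.055] [404.5 258.8]
[0.06, 0, 0.055] [403.3 212.6]
[0.09, 0, 0.055] [403.  201.1]
[-0.1, 0.0425, 0.012] [386. 275.]
[-0.1, -0.0425, 0.012] [418.  274.6]
[0.14, 0.0425, 0.012] [383.9 185.5]
[0.14, -0.0425, 0.012] [415.5 185.2]
s 0.004
[-0.06, 0, 0.055] [222.6 259.7]
[0.06, 0, 0.055] [233.2 287.8]
[0.09, 0, 0.055] [236.1 295.5]
[-0.1, 0.0425, 0.012] [236.  259.6]
[-0.1, -0.0425, 0.012] [206.1 266.7]
[0.14, 0.0425, 0.012] [259.4 316.9]
[0.14, -0.0425, 0.012] [225.7 325.9]
s 0.016
[-0.06, 0, 0.055] [222.1 256.2]
[0.06, 0, 0.055] [232.8 284.3]
[0.09, 0, 0.055] [235.6 291.9]
[-0.1, 0.0425, 0.012] [235.6 256.3]
[-0.1, -0.0425, 0.012] [205.5 263.3]
[0.14, 0.0425, 0.012] [259.1 313.4]
[0.14, -0.0425, 0.012] [225.2 322.5]
```

View pics/hold.png

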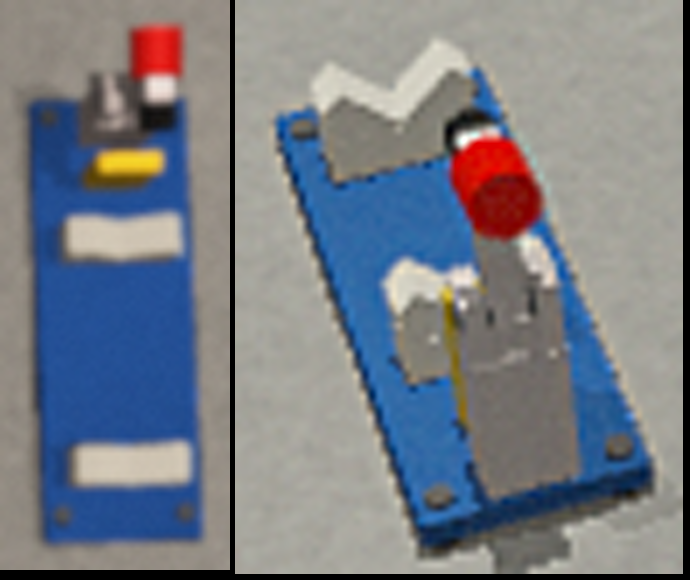

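The holder crop shows the plate corners clearly in both views, with the vees at the centre line and the clamp open but tilted slightly. I'll fit x, y, z and yaw to the corners.

```bash
cat > fit.py <<'E'
from h import *
from scipy.optimize import least_squares
t=cam("top"); s=cam("scene")
P=[[.14,.0425,.012],[.14,-.0425,.012],[-.1,-.0425,.012],[-.1,.0425,.012]]
tu=[[383.6,188],[415,187.6],[417.8,275.6],[386.6,276]]
su=[[259.2,315.6],[226,325.3],[205.7,266.5],[234.6,259.3]]
V=[[.06,0,.05],[-.06,0,.05]]; vu=[[402.53,214.8],[404.7,260.35]]
def f(v,sep=False,which="ts"):
    r=R.from_euler("z",v[3]).as_matrix(); X=lambda p:r@np.array(p)+v[:3]; e=[]
    if "t" in which: e+=[proj(t,X(p))-u for p,u in zip(P+V,tu+vu)]
    if "s" in which: e+=[proj(s,X(p))-u for p,u in zip(P,su)]
    return np.array(e).ravel()
for w in("ts","t","s"):
  q=least_squares(f,[.514,-.139,.008,.01],kwargs=dict(which=w),loss="soft_l1"); print(w,q.x.round(4),f(q.x,which=w).reshape(-1,2).round(1).tolist())
h=cv2.cvtColor(t["img"],cv2.COLOR_RGB2HSV)[168:200,378:424]; m=cv2.inRange(h,(0,150,90),(6,255,255)); print("red",cv2.boundingRect(m),cv2.moments(m)["m10"]/cv2.moments(m)["m00"]+378)
E
python3 fit.py
```

```text
ts [ 0.5108 -0.1405  0.0036  0.0113] [[-0.3, -0.2], [-0.4, -0.5], [0.3, 0.2], [-0.3, 0.5], [-0.0, -0.1], [-0.5, 0.0], [-0.2, 0.4], [-0.5, -0.0], [-0.8, -0.1], [0.2, -0.1]]
t [ 0.5117 -0.1427 -0.0062  0.0087] [[0.1, 0.1], [-0.2, -0.1], [0.3, -0.1], [-0.1, 0.1], [0.2, 0.1], [-0.4, -0.1]]
s [ 0.504  -0.1387 -0.0028  0.0132] [[0.0, 0.1], [0.0, -0.3], [-0.4, 0.1], [0.3, 0.1]]
red (26, 5, 10, 11) 408.58947368421053
```

Request:
jog_arm --pt "0.002 -0.015 0 0 0 -0.007 0.2" --pt "0.0045 -0.03 -0.002 0 0 -0.015 0.2" --pt "0.0045 -0.042 -0.003 0 0 -0.015 0.2" --pt "0.0045 -0.042 -0.003 0 0 -0.015 0.2" --pt "0.0045 -0.042 -0.003 0 0 -0.015 0.2" --pt "0.0045 -0.042 -0.003 0 0 -0.015 0.2" --pt "0.0045 -0.042 -0.003 0 0 -0.015 0.2" --pt "0.0045 -0.042 -0.003 0 0 -0.015 0.2" --pt "0.0045 -0.042 -0.003 0 0 -0.015 0.2" --pt "0.0035 -0.03 -0.002 0 0 -0.015 0.2"

```text
t: 5.5
eef_pos: [0.4956, -0.1269, 0.1753]
tool_rot: [-0.001, -0.006, 1.0, -0.001]
contact_force: [0.2, -0.1, -3.5]
gripper_width: 0.301
grasp_force: 22.9
```

Request:
jog_arm --pt "0.002 -0.018 -0.005 0 0 -0.005 0.2" --pt "0 0 -0.02 0 0 0 0.2" --pt "0 0 -0.02 0 0 0 0.2" --pt "0 0 -0.008 0 0 0 0.2" --pt "0 0 0 0 0 0 0.2" --pt "0 0 0 0 0 0 0.2"

```text
t: 6.1
eef_pos: [0.499, -0.141, 0.1233]
tool_rot: [0.0, -0.005, 1.0, -0.0]
contact_force: [-0.7, -0.1, -2.6]
gripper_width: 0.304
grasp_force: 22.9
```

```bash
python3 - <<'E'
from h import *
o=bot.get_obs(); print({k:np.round(o[k],4) for k in("t","eef_pos","tool_rot","gripper_width","contact_force")})
r=R.from_quat(o["tool_rot"][[1,2,3,0]]).as_matrix(); print(r.round(3), np.arctan2(-r[0,1],r[1,1]))
ims=[]
for n,w in(("top",45),("scene",50)):
    c=cam(n); u=proj(c,[.52,-.141,.09]).astype(int)
    ims.append(cv2.resize(c["img"][u[1]-50:u[1]+50,u[0]-50:u[0]+50],(400,400),interpolation=2))
    h=cv2.cvtColor(c["img"],cv2.COLOR_RGB2HSV)
    print(n,u)
cv2.imwrite("pics/above2.png",np.hstack(ims)[:,:,::-1])
E
```

```text
{'t': np.float64(6.1), 'eef_pos': array([ 0.499 , -0.141 ,  0.1233]), 'tool_rot': array([ 1.0e-04, -5.5e-03,  1.0e+00, -1.0e-04]), 'gripper_width': np.float64(0.3038), 'contact_force': array([-0.6756, -0.1308, -2.6462])}
[[-1.    -0.011  0.   ]
 [-0.011  1.    -0.   ]
 [-0.    -0.    -1.   ]] 0.010979565802682743
top [405 232]
scene [226 265]
```

View pics/above2.png

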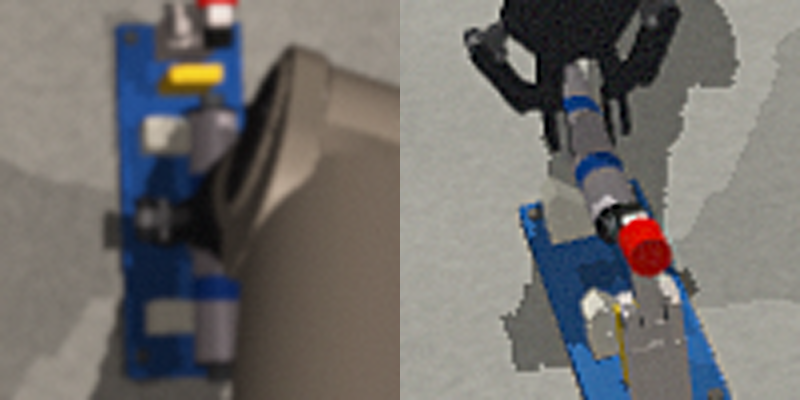

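The column is held level above the holder. In the top crop its front nub is at (211,103), i.e. pixel (407.8,207.8). I'll check that against the stop and vees.

```bash
python3 - <<'E'
from h import *
t=cam("top")
print("nub tip pred",proj(t,[.589,-.140,.118]),"tube front",plane(t,(355+216/4-.4,182+110/4-.4),.125),plane(t,(355+211/4-.4,182+97/4-.4),.118))
img=t["img"].astype(int); 
for v in range(206,216): print(v,img[v,398:418].sum(1).tolist())
print("stop at z.06",plane(t,(403.24,200.5),.065),"vees",plane(t,(402.53,214.8),.054),plane(t,(404.7,260.35),.054))
E
```

```text
nub tip pred [406.87519793 203.90934768] tube front [ 0.57477335 -0.14264495  0.125     ] [ 0.58407683 -0.14106167  0.118     ]
206 [253, 251, 246, 248, 259, 247, 214, 163, 191, 221, 237, 216, 215, 238, 268, 269, 286, 335, 382, 356]
207 [259, 268, 271, 262, 254, 252, 218, 163, 179, 206, 226, 211, 205, 224, 252, 269, 276, 286, 288, 244]
208 [270, 266, 257, 241, 212, 191, 169, 133, 162, 202, 225, 214, 189, 204, 209, 223, 231, 214, 160, 107]
209 [260, 244, 216, 182, 150, 145, 139, 158, 224, 281, 317, 325, 307, 287, 257, 227, 224, 188, 99, 53]
210 [294, 243, 184, 157, 160, 184, 189, 208, 269, 330, 370, 402, 433, 418, 377, 312, 266, 209, 106, 43]
211 [383, 287, 245, 214, 207, 223, 226, 227, 265, 292, 329, 379, 436, 465, 438, 373, 295, 214, 108, 56]
212 [429, 322, 289, 276, 232, 215, 223, 232, 254, 276, 295, 339, 390, 449, 433, 383, 287, 199, 98, 50]
213 [432, 320, 296, 292, 239, 206, 227, 236, 249, 274, 299, 312, 341, 380, 390, 359, 273, 179, 87, 38]
214 [374, 298, 287, 278, 242, 209, 220, 238, 255, 269, 303, 307, 299, 290, 308, 301, 236, 149, 67, 43]
215 [312, 276, 279, 269, 244, 209, 224, 238, 247, 274, 299, 305, 284, 270, 265, 242, 179, 97, 54, 39]
stop at z.06 [ 0.60660131 -0.14067264  0.065     ] vees [ 0.57052772 -0.13982047  0.054     ] [ 0.45083436 -0.14242258  0.054     ]
```

Request:
jog_arm --pt "0.002 0 -0.01 0 0 0.002 0.2" --pt "0.002 0 -0.014 0 0 0 0.2" --pt "0 0 -0.01 0 0 0 0.2" --pt "0 0 -0.006 0 0 0 0.2" --pt "0 0 -0.003 0 0 0 0.2" --pt "0 0 0 0 0 0 0.2" --pt "0 0 0 0 0 0 0.2"

```text
t: 6.95
eef_pos: [0.5031, -0.1408, 0.08]
tool_rot: [0.0, -0.007, 1.0, -0.0]
contact_force: [0.0, -1.4, -2.9]
gripper_width: 0.302
grasp_force: 22.9
```

Request:
jog_arm --pt "0 0 -0.001 0 0 0 0.2" --pt "0 0 -0.001 0 0 0 0.2" --pt "0 0 -0.001 0 0 0 0.2" --pt "0 0 -0.001 0 0 0 0.2" --pt "0 0 -0.001 0 0 0 0.2" --pt "0 0 0 0 0 0 0.2"

```text
t: 7.55
eef_pos: [0.5028, -0.1406, 0.0748]
tool_rot: [-0.0, -0.007, 1.0, 0.0]
contact_force: [-0.8, 0.1, -3.1]
gripper_width: 0.302
grasp_force: 22.9
```

Request:
jog_arm --pt "0 0 -0.001 0 0 0 0.2" --pt "0 0 -0.001 0 0 0 0.2" --pt "0 0 -0.001 0 0 0 0.2" --pt "0 0 0 0 0 0 0.2"

```text
t: 7.95
eef_pos: [0.5028, -0.1406, 0.0718]
tool_rot: [-0.0, -0.007, 1.0, 0.0]
contact_force: [-0.2, -0.5, -3.4]
gripper_width: 0.302
grasp_force: 22.9
```

Request:
jog_arm --pt "0 0 -0.0007 0 0 0 0.2" --pt "0 0 -0.0007 0 0 0 0.2" --pt "0 0 -0.0006 0 0 0 0.2" --pt "0 0 0 0 0 0 0.2"

```text
t: 8.35
eef_pos: [0.5028, -0.1406, 0.0698]
tool_rot: [-0.0, -0.007, 1.0, 0.0]
contact_force: [-0.5, -0.4, -3.3]
gripper_width: 0.304
grasp_force: 22.9
```

Request:
jog_arm --pt "0 0 -0.0005 0 0 0 0.2" --pt "0 0 -0.0005 0 0 0 0.2" --pt "0 0 -0.0005 0 0 0 0.2" --pt "0 0 0 0 0 0 0.2"

```text
t: 8.75
eef_pos: [0.5028, -0.1406, 0.0683]
tool_rot: [-0.0, -0.007, 1.0, 0.0]
contact_force: [0.3, -0.8, -3.4]
gripper_width: 0.301
grasp_force: 22.9
```

Request:
jog_arm --pt "0 0 -0.0005 0 0 0 0.2" --pt "0 0 -0.0005 0 0 0 0.2" --pt "0 0 0 0 0 0 0.2"

```text
t: 9.05
eef_pos: [0.5028, -0.1406, 0.0673]
tool_rot: [-0.0, -0.007, 1.0, 0.0]
contact_force: [0.3, 0.6, -3.1]
gripper_width: 0.305
grasp_force: 22.9
```

Request:
jog_arm --pt "0 0 -0.0004 0 0 0 0.2" --pt "0 0 -0.0004 0 0 0 0.2" --pt "0 0 0 0 0 0 0.2"

```text
t: 9.35
eef_pos: [0.5029, -0.1406, 0.0666]
tool_rot: [-0.0, -0.007, 1.0, 0.0]
contact_force: [0.4, -0.6, -4.1]
gripper_width: 0.301
grasp_force: 23.0
```

Request:
jog_arm --pt "0 0 -0.0004 0 0 0 0.2" --pt "0 0 -0.0004 0 0 0 0.2" --pt "0 0 0 0 0 0 0.2"

```text
t: 9.65
eef_pos: [0.503, -0.1405, 0.0662]
tool_rot: [0.0, -0.007, 1.0, 0.0]
contact_force: [-2.6, 2.5, 4.8]
gripper_width: 0.308
grasp_force: 25.1
```

Request:
jog_arm --pt "0 0.0004 0.0002 0 0 0 0.2" --pt "0 0 0 0 0 0 0.2"

```text
t: 9.85
eef_pos: [0.503, -0.1404, 0.0662]
tool_rot: [0.0, -0.007, 1.0, -0.0]
contact_force: [-1.5, 0.9, 4.1]
gripper_width: 0.299
grasp_force: 24.7
```

```bash
python3 -c "
from h import *
o=bot.get_obs();print(o['contact_force'],o['torque'],o['eef_pos'])"
```

```text
[-1.50260207  0.93411133  4.09451441] [0.10185604 0.25450355 0.10632286] [ 0.50302377 -0.14038046  0.06618404]
```

Request:
jog_arm --pt "0 0 0 0 0 0 0.32" --pt "0 0 0 0 0 0 0.36" --pt "0 0 0 0 0 0 0.4" --pt "0 0 0 0 0 0 0.42" --pt "0 0 0 0 0 0 0.42" --newtons 20

```text
t: 10.35
eef_pos: [0.503, -0.1403, 0.066]
tool_rot: [0.0, -0.007, 1.0, -0.0]
contact_force: [0.5, 0.1, -0.4]
gripper_width: 0.421
grasp_force: 0.0
```

Request:
jog_arm --pt "0 0 0 0 0 0 0.36" --pt "0 0 0 0 0 0 0.32" --pt "0 0 0 0 0 0 0.28" --pt "0 0 0 0 0 0 0.2" --pt "0 0 0 0 0 0 0.2" --pt "0 0 0 0 0 0 0.2"

```text
t: 10.95
eef_pos: [0.5029, -0.1402, 0.0661]
tool_rot: [0.0, -0.007, 1.0, 0.0]
contact_force: [-0.3, -0.2, 1.8]
gripper_width: 0.307
grasp_force: 18.9
```

```bash
python3 -c "
from h import *
o=bot.get_obs();print(o['contact_force'],o['torque'],o['eef_pos'])"
```

```text
[-0.33021405 -0.21030199  1.84178867] [0.08290611 0.16831133 0.01957982] [ 0.50290781 -0.14021659  0.06607855]
```

Request:
jog_arm --pt "0.0005 0 0.0002 0 0 0 0.2" --pt "0.001 0 0 0 0 0 0.2" --pt "0.001 0 0 0 0 0 0.2" --pt "0.001 0 0 0 0 0 0.2" --pt "0.001 0 0 0 0 0 0.2" --pt "0.001 0 0 0 0 0 0.2" --pt "0.0005 0 0 0 0 0 0.2"

```text
t: 11.65
eef_pos: [0.5033, -0.1403, 0.0658]
tool_rot: [-0.005, -0.006, 1.0, 0.001]
contact_force: [-16.9, 0.9, 20.1]
gripper_width: 0.305
grasp_force: 23.4
```

```bash
python3 - <<'E'
from h import *
o=bot.get_obs();print(o['contact_force'],o['torque'],o['eef_pos'])
t=cam("top");s=cam("scene")
ims=[cv2.resize(c["img"][v-40:v+40,u-40:u+40],(400,400),interpolation=2) for c,u,v in((t,403,210),(s,230,275))]
cv2.imwrite("pics/slide.png",np.hstack(ims)[:,:,::-1])
E
```

```text
[-16.90389659   0.85267654  20.10377912] [ 0.33292903  3.71057713 -0.0073915 ] [ 0.50330128 -0.14025783  0.06577126]
```

View pics/slide.png

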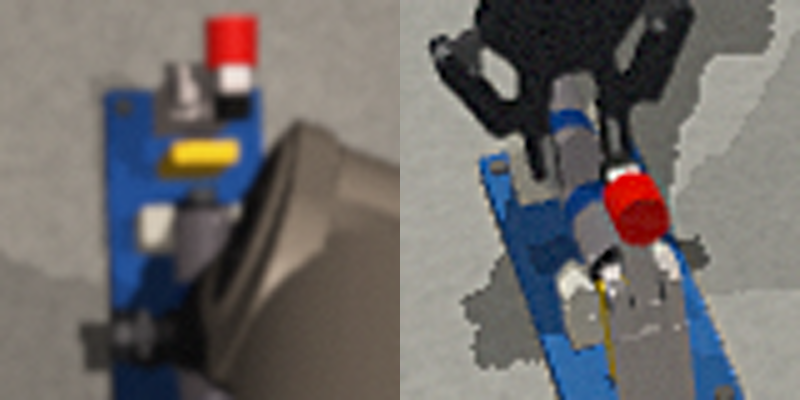

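Friction is jamming it: the tool loads the vees downward as it pushes, and the column has not moved (nub tip at top row ~208, stop edge at ~203). I'll back off, take the bearing load off by lifting a little, then slide.

Request:
jog_arm --pt "-0.002 0 0 0 0 0 0.2" --pt "-0.002 0 0 0 0 0 0.2" --pt "-0.0015 0 0 0 0 0 0.2" --pt "0 0 0 0 0 0 0.2"

```text
t: 12.15
eef_pos: [0.5031, -0.1402, 0.0661]
tool_rot: [-0.0, -0.007, 1.0, 0.0]
contact_force: [-2.7, 0.6, 2.6]
gripper_width: 0.309
grasp_force: 19.0
```

Request:
jog_arm --pt "0 0 0.0002 0 0 0 0.2" --pt "0 0 0 0 0 0 0.2"

```text
t: 12.35
eef_pos: [0.503, -0.1402, 0.0661]
tool_rot: [-0.0, -0.007, 1.0, 0.0]
contact_force: [-1.7, 1.4, 0.7]
gripper_width: 0.307
grasp_force: 18.6
```

Request:
jog_arm --pt "0 0 0.0002 0 0 0 0.2" --pt "0 0 0.0001 0 0 0 0.2" --pt "0 0 0 0 0 0 0.2"

```text
t: 12.65
eef_pos: [0.5039, -0.1402, 0.0666]
tool_rot: [0.0, -0.007, 1.0, -0.0]
contact_force: [0.1, -0.2, -3.3]
gripper_width: 0.308
grasp_force: 18.0
```

Request:
jog_arm --pt "0.001 0 0 0 0 0 0.2" --pt "0.001 0 0 0 0 0 0.2" --pt "0 0 0 0 0 0 0.2"

```text
t: 12.95
eef_pos: [0.5057, -0.1402, 0.0667]
tool_rot: [0.0, -0.007, 1.0, -0.0]
contact_force: [0.1, -0.8, -3.6]
gripper_width: 0.306
grasp_force: 18.0
```

Request:
jog_arm --pt "0.001 0 -0.0001 0 0 0 0.2" --pt "0.001 0 0 0 0 0 0.2" --pt "0.001 0 0 0 0 0 0.2" --pt "0 0 0 0 0 0 0.2"

```text
t: 13.35
eef_pos: [0.5086, -0.1402, 0.0667]
tool_rot: [0.0, -0.007, 1.0, -0.0]
contact_force: [-0.5, 0.2, -3.2]
gripper_width: 0.307
grasp_force: 18.0
```

Request:
jog_arm --pt "0.0007 0 0 0 0 0 0.2" --pt "0.0007 0 0 0 0 0 0.2" --pt "0 0 0 0 0 0 0.2"

```text
t: 13.65
eef_pos: [0.5099, -0.1402, 0.0666]
tool_rot: [0.0, -0.007, 1.0, -0.0]
contact_force: [-0.2, 1.0, -1.8]
gripper_width: 0.301
grasp_force: 18.0
```

Request:
jog_arm --pt "0.0005 0 0 0 0 0 0.2" --pt "0.0005 0 0 0 0 0 0.2" --pt "0 0 0 0 0 0 0.2"

```text
t: 13.95
eef_pos: [0.5109, -0.1402, 0.0666]
tool_rot: [0.0, -0.007, 1.0, 0.0]
contact_force: [0.1, 0.2, -2.3]
gripper_width: 0.307
grasp_force: 18.0
```

Request:
jog_arm --pt "0.0005 0 0.0001 0 0 0 0.2" --pt "0.0005 0 0 0 0 0 0.2" --pt "0 0 0 0 0 0 0.2"

```text
t: 14.25
eef_pos: [0.5119, -0.1402, 0.0667]
tool_rot: [0.0, -0.007, 1.0, 0.0]
contact_force: [-0.1, 0.2, -2.7]
gripper_width: 0.305
grasp_force: 18.0
```

Request:
jog_arm --pt "0.0005 0 0 0 0 0 0.2" --pt "0.0005 0 0 0 0 0 0.2" --pt "0 0 0 0 0 0 0.2"

```text
t: 14.55
eef_pos: [0.5129, -0.1402, 0.0667]
tool_rot: [0.0, -0.007, 1.0, -0.0]
contact_force: [-0.8, -0.1, -3.2]
gripper_width: 0.307
grasp_force: 18.0
```

Request:
jog_arm --pt "0.0005 0 0 0 0 0 0.2" --pt "0.0005 0 0 0 0 0 0.2" --pt "0 0 0 0 0 0 0.2"

```text
t: 14.85
eef_pos: [0.5139, -0.1402, 0.0667]
tool_rot: [0.0, -0.007, 1.0, 0.0]
contact_force: [0.4, -0.0, -2.9]
gripper_width: 0.306
grasp_force: 18.0
```

Request:
jog_arm --pt "0.0005 0 0 0 0 0 0.2" --pt "0.0005 0 0 0 0 0 0.2" --pt "0 0 0 0 0 0 0.2"

```text
t: 15.15
eef_pos: [0.5143, -0.1402, 0.0666]
tool_rot: [-0.001, -0.007, 1.0, 0.0]
contact_force: [-1.6, -0.6, -1.8]
gripper_width: 0.308
grasp_force: 18.3
```

Request:
jog_arm --pt "0.0005 0 0 0 0 0 0.2" --pt "0.0005 0 0 0 0 0 0.2" --pt "0 0 0 0 0 0 0.2"

```text
t: 15.45
eef_pos: [0.5144, -0.1402, 0.0665]
tool_rot: [-0.001, -0.006, 1.0, 0.0]
contact_force: [-5.6, -0.0, 1.1]
gripper_width: 0.302
grasp_force: 19.1
```

Request:
jog_arm --pt "0.0003 0 0.0002 0 0 0 0.2" --pt "0 0 0 0 0 0 0.2" --pt "0 0 0 0 0 0 0.2"

```text
t: 15.75
eef_pos: [0.5143, -0.1402, 0.0665]
tool_rot: [-0.002, -0.006, 1.0, 0.0]
contact_force: [-5.8, 0.2, -1.6]
gripper_width: 0.307
grasp_force: 18.8
```

```bash
python3 -c "
from h import *
o=bot.get_obs();print(o['contact_force'],o['torque'],o['eef_pos'])"
```

```text
[-5.78869788  0.21006076 -1.56865991] [ 0.0734472   1.20983447 -0.00668554] [ 0.51433372 -0.140154    0.06645069]
```

The column is on the stop at about 5 N, bearing lightly. I'll let go and rise.

Request:
jog_arm --pt "0 0 -0.0001 0 0 0 0.2" --pt "0 0 0 0 0 0 0.34" --pt "0 0 0 0 0 0 0.4" --pt "0 0 0 0 0 0 0.5" --pt "0 0 0 0 0 0 0.65" --pt "0 0 0 0 0 0 0.7"

```text
t: 16.35
eef_pos: [0.5165, -0.1402, 0.067]
tool_rot: [0.0, -0.007, 1.0, -0.0]
contact_force: [0.0, 0.2, 0.7]
gripper_width: 0.699
grasp_force: 0.0
```

Request:
jog_arm --pt "0 0 0.004 0 0 0 0.7" --pt "0 0 0.01 0 0 0 0.7" --pt "0 0 0.02 0 0 0 0.7" --pt "0 0 0.035 0 0 0 0.7" --pt "0 0 0.045 0 0 0 0.7" --pt "0 0 0.045 0 0 0 0.4" --pt "0 0 0.03 0 0 0 0.2" --pt "0 0 0.01 0 0 0 0" --pt "0 0 0 0 0 0 0"

```text
t: 17.25
eef_pos: [0.5168, -0.1404, 0.2676]
tool_rot: [0.002, -0.007, 1.0, 0.0]
contact_force: [0.4, 0.4, -0.5]
gripper_width: 0.019
grasp_force: 0.0
```

Request:
jog_arm --pt "0.02 0.001 0 0 0 0 0" --pt "0.04 0.001 0 0 0 0 0" --pt "0.045 0.001 0 0 0 0 0" --pt "0.045 0 0 0 0 0 0" --pt "0.04 0 0 0 0 0 0" --pt "0.02 0 0 0 0 0 0" --pt "0 0 0 0 0 0 0" --pt "0 0 0 0 0 0 0"

```text
t: 18.05
eef_pos: [0.7249, -0.1374, 0.2632]
tool_rot: [-0.002, -0.006, 1.0, 0.0]
contact_force: [-0.6, -0.5, -0.1]
gripper_width: 0.002
grasp_force: 0.0
```

```bash
python3 - <<'E'
from h import *
o=bot.get_obs(); print({k:np.round(o[k],4) for k in("t","eef_pos","tool_rot","gripper_width","contact_force","torque")})
t=cam("top");s=cam("scene")
u=proj(s,o["eef_pos"]+[0,0,-.022]); print("tip pred scene",u)
ims=[cv2.resize(t["img"][180:260,365:445],(400,400),interpolation=2),cv2.resize(s["img"][190:310,185:305],(400,400),interpolation=2)]
cv2.imwrite("pics/clampA.png",np.hstack(ims)[:,:,::-1])
h=cv2.cvtColor(s["img"],cv2.COLOR_RGB2HSV)[240:310,200:265]; m=cv2.inRange(h,(0,150,60),(6,255,255)); M=cv2.moments(m); 
us=(M["m10"]/M["m00"]+200,M["m01"]/M["m00"]+240); print("scene red",us,cv2.boundingRect(m))
# predicted knob body centre (12mm inside end) vs theta
x0=np.array([.511,-.141,.0045])
for th in(0,.1,.2,.3):
    a=np.array([-np.sin(th),0,np.cos(th)]);n=np.array([np.cos(th),0,np.sin(th)])
    k=x0+[.125,0,.09]+.059*a+.018*n; print(th,proj(t,k),proj(s,k))
E
```

```text
{'t': np.float64(18.05), 'eef_pos': array([ 0.7249, -0.1374,  0.2632]), 'tool_rot': array([-0.0021, -0.0064,  1.    ,  0.    ]), 'gripper_width': np.float64(0.0019), 'contact_force': array([-0.5643, -0.5161, -0.1111]), 'torque': array([-0.0061, -0.0159, -0.0313])}
tip pred scene [242.43489925 268.70686191]
scene red (236.88524590163934, 276.1885245901639) (31, 30, 13, 14)
0 [409.23856424 175.31083512] [236.58163548 279.53126952]
0.1 [409.41878426 177.58704865] [235.89062603 277.43813563]
0.2 [409.55432949 179.96999006] [235.21649524 275.52258982]
0.3 [409.64350561 182.43283485] [234.56648204 273.80393459]
```

View pics/clampA.png

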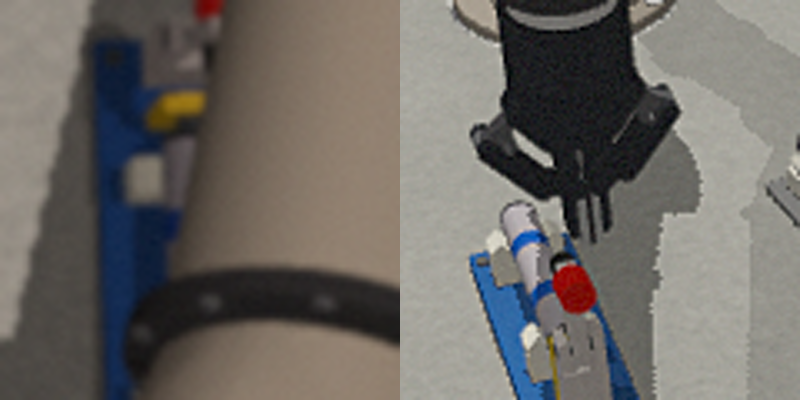

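The scene crop shows the column resting in the vees and the closed fingers at (590,243) beyond the clamp, with the red knob at (575,288). I'll check the fingertip height in the image against the prediction.

```bash
python3 - <<'E'
from h import *
o=bot.get_obs(); s=cam("scene"); g=s["img"].astype(int).sum(2)
for v in range(250,276): print(v,g[v,232:252].tolist())
for r in(.0,.01,.022): print(r,[proj(s,o["eef_pos"]+[dx,0,-r]).round(1).tolist() for dx in(-.011,0,.011)])
E
```

```text
250 [505, 294, 61, 70, 76, 94, 233, 330, 296, 38, 208, 319, 305, 44, 46, 129, 336, 304, 300, 302]
251 [485, 299, 53, 79, 74, 124, 249, 310, 296, 50, 157, 305, 293, 64, 51, 146, 322, 306, 302, 309]
252 [486, 408, 17, 91, 92, 84, 207, 306, 293, 92, 149, 312, 292, 120, 70, 110, 263, 315, 298, 304]
253 [488, 421, 37, 64, 83, 97, 203, 310, 285, 83, 124, 322, 288, 178, 42, 109, 254, 327, 302, 317]
254 [508, 530, 5, 82, 70, 89, 212, 319, 301, 162, 104, 319, 303, 174, 54, 85, 213, 315, 302, 305]
255 [494, 506, 68, 73, 69, 88, 155, 313, 287, 155, 96, 316, 287, 181, 75, 106, 217, 326, 299, 305]
256 [478, 493, 285, 42, 41, 87, 158, 305, 293, 223, 50, 259, 296, 184, 44, 96, 225, 319, 325, 301]
257 [450, 490, 323, 69, 59, 47, 152, 304, 301, 233, 44, 201, 320, 239, 51, 30, 185, 312, 304, 293]
258 [414, 522, 524, 187, 66, 56, 122, 304, 301, 286, 71, 201, 301, 285, 63, 135, 270, 312, 296, 293]
259 [418, 462, 418, 318, 47, 77, 111, 257, 308, 288, 47, 208, 307, 287, 208, 290, 338, 316, 314, 294]
260 [385, 278, 165, 234, 143, 79, 75, 205, 301, 294, 52, 152, 307, 290, 322, 318, 315, 305, 299, 315]
261 [
[... 1022 characters left out ...]
02, 307, 297]
271 [280, 156, 149, 176, 148, 171, 154, 173, 210, 308, 310, 299, 302, 301, 305, 302, 306, 305, 295, 299]
272 [171, 161, 171, 170, 166, 168, 183, 167, 163, 250, 311, 300, 302, 312, 317, 301, 303, 298, 283, 301]
273 [166, 181, 164, 202, 200, 170, 162, 148, 145, 225, 320, 311, 315, 300, 299, 313, 303, 294, 300, 304]
274 [179, 195, 148, 192, 189, 193, 165, 161, 139, 157, 253, 323, 297, 307, 297, 307, 303, 306, 305, 306]
275 [148, 144, 180, 172, 158, 121, 137, 121, 149, 120, 197, 315, 309, 288, 293, 285, 283, 294, 305, 293]
0.0 [[239.9, 256.9], [241.3, 260.0], [242.6, 263.1]]
0.01 [[240.4, 260.6], [241.7, 263.7], [243.0, 266.8]]
0.022 [[240.9, 264.9], [242.2, 268.1], [243.5, 271.2]]
```

The tip end is hard to see because the pads match the shadow in grey, so I'll use force feedback. The clamp starts at about 0.15 rad and the knob end is near world (0.657, -0.139, 0.157). I'll descend behind it and approach.

Request:
jog_arm --pt "0 -0.0015 -0.015 0 0 0 0" --pt "0 0 -0.025 0 0 0 0" --pt "0 0 -0.025 0 0 0 0" --pt "0 0 -0.018 0 0 0 0" --pt "0 0 -0.009 0 0 0 0" --pt "0 0 0 0 0 0 0" --pt "-0.01 0 0 0 0 0 0" --pt "-0.015 0 0 0 0 0 0" --pt "-0.015 0 0 0 0 0 0" --pt "-0.007 0 0 0 0 0 0"

```text
t: 19.2
eef_pos: [0.6781, -0.1394, 0.1754]
tool_rot: [0.001, -0.006, 1.0, -0.0]
contact_force: [0.3, -0.4, -0.2]
gripper_width: -0.0
grasp_force: 0.0
```

Request:
jog_arm --pt "-0.003 0 0 0 0 0 0" --pt "-0.003 0 0 0 0 0 0" --pt "-0.003 0 0 0 0 0 0"

```text
t: 19.5
eef_pos: [0.6705, -0.1386, 0.1741]
tool_rot: [0.0, -0.007, 1.0, -0.0]
contact_force: [0.8, 0.1, -0.6]
gripper_width: -0.003
grasp_force: 0.0
```

Request:
jog_arm --pt "-0.003 0 0 0 0 0 0" --pt "-0.003 0 0 0 0 0 0" --pt "-0.003 0 0 0 0 0 0"

```text
t: 19.8
eef_pos: [0.6609, -0.1387, 0.1737]
tool_rot: [-0.0, -0.007, 1.0, -0.0]
contact_force: [-0.3, 0.4, 1.1]
gripper_width: -0.002
grasp_force: 0.0
```

Request:
jog_arm --pt "-0.003 0 -0.001 0 0 0 0" --pt "-0.003 0 -0.001 0 0 0 0" --pt "-0.003 0 -0.001 0 0 0 0"

```text
t: 20.1
eef_pos: [0.6526, -0.1388, 0.1711]
tool_rot: [0.001, -0.007, 1.0, -0.0]
contact_force: [2.4, 0.3, 4.6]
gripper_width: -0.005
grasp_force: 2.3
```

```bash
cat > k.py <<'E'
from h import *
o=bot.get_obs(); print({k:np.round(o[k],4) for k in("t","eef_pos","contact_force","torque")})
t=cam("top");s=cam("scene")
h=cv2.cvtColor(s["img"],cv2.COLOR_RGB2HSV)[235:310,200:265]; m=cv2.inRange(h,(0,150,60),(6,255,255)); M=cv2.moments(m)
print("scene red",M["m10"]/M["m00"]+200,M["m01"]/M["m00"]+235,cv2.boundingRect(m),M["m00"]/255)
x0=np.array([.511,-.1405,.0045])
for th in np.arange(0,1.7,.2):
    a=np.array([-np.sin(th),0,np.cos(th)]);n=np.array([np.cos(th),0,np.sin(th)])
    k=x0+[.125,0.0015,.09]+.059*a+.018*n; print(th.round(2),proj(s,k).round(1))
import sys
cv2.imwrite(sys.argv[1],cv2.resize(s["img"][200:320,170:290],(480,480),interpolation=2)[:,:,::-1])
E
python3 k.py pics/k1.png
```

```text
{'t': np.float64(20.1), 'eef_pos': array([ 0.6526, -0.1388,  0.1711]), 'contact_force': array([2.4337, 0.3161, 4.5537]), 'torque': array([-2.000e-04, -6.236e-01,  5.000e-03])}
scene red 236.93055555555554 278.18055555555554 (31, 37, 13, 12) 72.0
0.0 [237.4 279.3]
0.2 [236.1 275.3]
0.4 [234.8 272.1]
0.6 [233.7 269.8]
0.8 [232.7 268.4]
1.0 [232.  268.1]
1.2 [231.5 268.8]
1.4 [231.3 270.4]
1.6 [231.4 272.9]
```

View pics/k1.png

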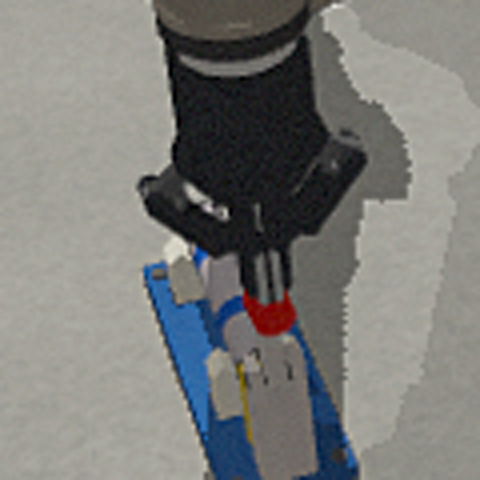

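The picture shows the fingertips at (265,295) resting on top of the red knob, so the tips end about at TCP height. I'll lift, back off and go about 22 mm lower before pushing.

Request:
jog_arm --pt "0.001 0 0.004 0 0 0 0" --pt "0.01 0 0.004 0 0 0 0" --pt "0.015 0 0 0 0 0 0" --pt "0.012 0 0 0 0 0 0" --pt "0 0 -0.008 0 0 0 0" --pt "0 0 -0.012 0 0 0 0" --pt "0 0 -0.008 0 0 0 0" --pt "-0.002 0 -0.003 0 0 0 0" --pt "0 0 0 0 0 0 0" --pt "0 0 0 0 0 0 0"

```text
t: 21.2
eef_pos: [0.688, -0.1389, 0.1481]
tool_rot: [0.0, -0.006, 1.0, -0.0]
contact_force: [-0.2, 0.0, -0.5]
gripper_width: -0.001
grasp_force: 0.0
```

Request:
jog_arm --pt "-0.004 0 0 0 0 0 0" --pt "-0.004 0 0 0 0 0 0" --pt "-0.003 0 0 0 0 0 0" --pt "-0.002 0 0 0 0 0 0"

```text
t: 21.6
eef_pos: [0.6747, -0.1388, 0.1481]
tool_rot: [0.0, -0.006, 1.0, 0.0]
contact_force: [-0.2, 0.0, -0.6]
gripper_width: -0.003
grasp_force: 0.0
```

Request:
jog_arm --pt "-0.002 0 0 0 0 0 0" --pt "-0.002 0 0 0 0 0 0" --pt "-0.002 0 0 0 0 0 0"

```text
t: 21.9
eef_pos: [0.6696, -0.1387, 0.1481]
tool_rot: [0.001, -0.007, 1.0, -0.0]
contact_force: [2.5, 0.5, -0.2]
gripper_width: 0.002
grasp_force: 1.3
```

Request:
jog_arm --pt "-0.002 0 0 0 0 0 0" --pt "-0.002 0 0 0 0 0 0" --pt "-0.002 0 0 0 0 0 0"

```text
t: 22.2
eef_pos: [0.6644, -0.1388, 0.149]
tool_rot: [0.002, -0.007, 1.0, -0.0]
contact_force: [3.9, 0.7, 5.8]
gripper_width: 0.002
grasp_force: 2.5
```

Request:
jog_arm --pt "0 0 0.001 0 0 0 0" --pt "-0.003 0 0.0015 0 0 0 0" --pt "-0.003 0 0.001 0 0 0 0" --pt "-0.003 0 0.001 0 0 0 0"

```text
t: 22.6
eef_pos: [0.653, -0.1388, 0.1517]
tool_rot: [-0.001, -0.006, 1.0, 0.0]
contact_force: [1.9, -1.1, -1.1]
gripper_width: -0.0
grasp_force: 0.8
```

```bash
python3 k.py pics/k2.png | head -2
```

```text
{'t': np.float64(22.6), 'eef_pos': array([ 0.653 , -0.1388,  0.1517]), 'contact_force': array([ 1.8529, -1.1209, -1.0575]), 'torque': array([-0.062 , -0.4636,  0.0118])}
scene red 229.25 271.25 (29, 35, 2, 3) 4.0
```

Request:
jog_arm --pt "-0.003 0 0.001 0 0 0 0" --pt "-0.003 0 0.001 0 0 0 0" --pt "-0.003 0 0.001 0 0 0 0" --pt "-0.003 0 0.0005 0 0 0 0" --pt "-0.003 0 0 0 0 0 0" --pt "-0.003 0 0 0 0 0 0"

```text
t: 23.3
eef_pos: [0.6358, -0.1387, 0.1559]
tool_rot: [0.0, -0.007, 1.0, 0.0]
contact_force: [1.0, 0.7, 0.3]
gripper_width: 0.002
grasp_force: 0.7
```

Request:
jog_arm --pt "-0.003 0 0 0 0 0 0" --pt "-0.003 0 0 0 0 0 0" --pt "-0.003 0 -0.001 0 0 0 0" --pt "-0.003 0 -0.001 0 0 0 0" --pt "-0.003 0 -0.001 0 0 0 0" --pt "-0.003 0 -0.001 0 0 0 0"

```text
t: 23.9
eef_pos: [0.6178, -0.1388, 0.1517]
tool_rot: [0.0, -0.007, 1.0, -0.0]
contact_force: [1.1, 0.3, 0.6]
gripper_width: -0.002
grasp_force: 0.7
```

```bash
python3 k.py pics/k3.png | head -2
```

```text
{'t': np.float64(23.9), 'eef_pos': array([ 0.6178, -0.1388,  0.1517]), 'contact_force': array([1.0987, 0.3023, 0.5842]), 'torque': array([-0.0455, -0.3672, -0.0042])}
scene red 229.85 271.85 (27, 33, 9, 7) 20.0
```

Request:
jog_arm --pt "-0.003 0 -0.001 0 0 0 0" --pt "-0.003 0 -0.0015 0 0 0 0" --pt "-0.003 0 -0.0015 0 0 0 0" --pt "-0.003 0 -0.0015 0 0 0 0" --pt "-0.003 0 -0.0015 0 0 0 0"

```text
t: 24.5
eef_pos: [0.6028, -0.1387, 0.1446]
tool_rot: [-0.0, -0.007, 1.0, 0.0]
contact_force: [1.6, 0.4, 0.1]
gripper_width: -0.002
grasp_force: 0.6
```

Request:
jog_arm --pt "-0.002 0 -0.002 0 0 0 0" --pt "-0.002 0 -0.002 0 0 0 0" --pt "-0.002 0 -0.002 0 0 0 0" --pt "0 0 0 0 0 0 0"

```text
t: 24.9
eef_pos: [0.5964, -0.1387, 0.1383]
tool_rot: [-0.001, -0.007, 1.0, 0.0]
contact_force: [0.3, -0.8, -0.2]
gripper_width: 0.001
grasp_force: 0.0
```

```bash
python3 k.py pics/k4.png | head -2
```

```text
{'t': np.float64(24.9), 'eef_pos': array([ 0.5964, -0.1387,  0.1383]), 'contact_force': array([ 0.2555, -0.8262, -0.2224]), 'torque': array([ 0.0297,  0.0406, -0.0046])}
scene red 230.88095238095238 272.95238095238096 (26, 31, 11, 11) 42.0
```

Request:
jog_arm --pt "0.003 0 0.008 0 0 0 0" --pt "0 0 0.015 0 0 0 0" --pt "-0.005 0 0.02 0 0 0 0" --pt "-0.008 0 0.015 0 0 0 0" --pt "-0.007 0 0 0 0 0 0" --pt "0 0 0 0 0 0 0"

```text
t: 25.6
eef_pos: [0.5791, -0.1389, 0.1973]
tool_rot: [0.0, -0.006, 1.0, 0.0]
contact_force: [-0.6, -0.2, 0.2]
gripper_width: 0.0
grasp_force: 0.0
```

```bash
python3 k.py pics/k5.png
```

```text
{'t': np.float64(25.6), 'eef_pos': array([ 0.5791, -0.1389,  0.1973]), 'contact_force': array([-0.6276, -0.2183,  0.2349]), 'torque': array([ 0.003 , -0.0076, -0.    ])}
scene red 231.01960784313727 269.55882352941177 (26, 28, 11, 14) 102.0
0.0 [237.4 279.3]
0.2 [236.1 275.3]
0.4 [234.8 272.1]
0.6 [233.7 269.8]
0.8 [232.7 268.4]
1.0 [232.  268.1]
1.2 [231.5 268.8]
1.4 [231.3 270.4]
1.6 [231.4 272.9]
```

View pics/k5.png

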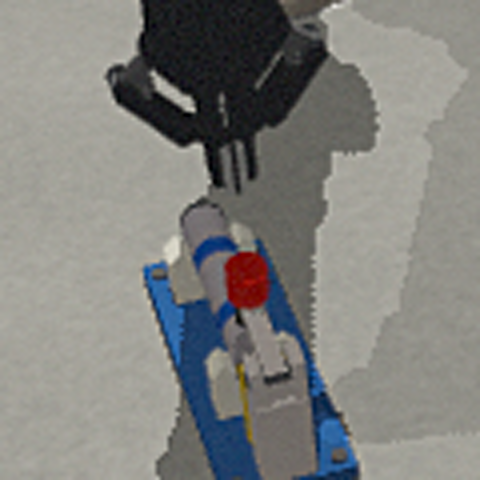

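The picture shows the clamp nearly folded, with the red knob at (247,280) looking up over the column, which is still in place. I'll press down from above in small steps.

Request:
jog_arm --pt "0 0 -0.01 0 0 0 0" --pt "0 0 -0.018 0 0 0 0" --pt "0 0 -0.01 0 0 0 0" --pt "0 0 -0.005 0 0 0 0" --pt "0 0 -0.003 0 0 0 0" --pt "0 0 0 0 0 0 0"

```text
t: 26.3
eef_pos: [0.5801, -0.1388, 0.1505]
tool_rot: [-0.0, -0.007, 1.0, -0.0]
contact_force: [0.0, 0.4, -0.7]
gripper_width: -0.002
grasp_force: 0.0
```

Request:
jog_arm --pt "0 0 -0.0015 0 0 0 0" --pt "0 0 -0.0015 0 0 0 0" --pt "0 0 -0.0015 0 0 0 0" --pt "0 0 -0.0015 0 0 0 0" --pt "0 0 0 0 0 0 0"

```text
t: 26.8
eef_pos: [0.58, -0.1387, 0.1447]
tool_rot: [-0.0, -0.007, 1.0, 0.0]
contact_force: [-0.6, -0.6, -0.1]
gripper_width: 0.003
grasp_force: 0.0
```

Request:
jog_arm --pt "0 0 -0.001 0 0 0 0" --pt "0 0 -0.001 0 0 0 0" --pt "0 0 -0.001 0 0 0 0" --pt "0 0 -0.001 0 0 0 0" --pt "0 0 0 0 0 0 0"

```text
t: 27.3
eef_pos: [0.5797, -0.1387, 0.1407]
tool_rot: [-0.0, -0.007, 1.0, 0.0]
contact_force: [-1.4, -0.2, 1.1]
gripper_width: -0.002
grasp_force: 0.7
```

Request:
jog_arm --pt "0 0 -0.001 0 0 0 0" --pt "0 0 -0.001 0 0 0 0" --pt "0 0 -0.001 0 0 0 0" --pt "0 0 0 0 0 0 0"

```text
t: 27.7
eef_pos: [0.5801, -0.1388, 0.1377]
tool_rot: [0.0, -0.007, 1.0, -0.0]
contact_force: [-0.8, -0.2, 0.6]
gripper_width: -0.003
grasp_force: 0.4
```

Request:
jog_arm --pt "0 0 -0.0008 0 0 0 0" --pt "0 0 -0.0008 0 0 0 0" --pt "0 0 -0.0008 0 0 0 0" --pt "0 0 0 0 0 0 0"

```text
t: 28.1
eef_pos: [0.5801, -0.1387, 0.1352]
tool_rot: [-0.0, -0.007, 1.0, -0.0]
contact_force: [-0.4, -0.2, 0.6]
gripper_width: 0.003
grasp_force: 0.4
```

Request:
jog_arm --pt "0 0 -0.0005 0 0 0 0" --pt "0 0 -0.0005 0 0 0 0" --pt "0 0 -0.0005 0 0 0 0" --pt "0 0 0 0 0 0 0"

```text
t: 28.5
eef_pos: [0.58, -0.1387, 0.1338]
tool_rot: [-0.0, -0.007, 1.0, 0.0]
contact_force: [-0.9, -0.2, 0.9]
gripper_width: 0.002
grasp_force: 0.6
```

Request:
jog_arm --pt "0 0 -0.0004 0 0 0 0" --pt "0 0 -0.0004 0 0 0 0" --pt "0 0 0 0 0 0 0"

```text
t: 28.8
eef_pos: [0.5801, -0.1387, 0.1331]
tool_rot: [-0.0, -0.007, 1.0, 0.0]
contact_force: [-0.5, 0.8, 1.9]
gripper_width: 0.002
grasp_force: 0.7
```

Request:
jog_arm --pt "0 0 -0.0004 0 0 0 0" --pt "0 0 -0.0004 0 0 0 0" --pt "0 0 0 0 0 0 0"

```text
t: 29.1
eef_pos: [0.58, -0.1387, 0.1322]
tool_rot: [-0.0, -0.007, 1.0, 0.0]
contact_force: [-1.3, 0.7, 1.8]
gripper_width: -0.0
grasp_force: 0.7
```

Request:
jog_arm --pt "0 0 -0.0004 0 0 0 0" --pt "0 0 -0.0002 0 0 0 0" --pt "0 0 0 0 0 0 0"

```text
t: 29.4
eef_pos: [0.58, -0.1388, 0.1317]
tool_rot: [-0.0, -0.007, 1.0, 0.0]
contact_force: [-0.2, -0.2, 2.1]
gripper_width: -0.002
grasp_force: 0.7
```

Request:
jog_arm --pt "0 0 -0.0004 0 0 0 0" --pt "0 0 -0.0004 0 0 0 0" --pt "0 0 0 0 0 0 0"

```text
t: 29.7
eef_pos: [0.5801, -0.1387, 0.1308]
tool_rot: [-0.0, -0.007, 1.0, 0.0]
contact_force: [-2.4, 0.4, 1.0]
gripper_width: -0.007
grasp_force: 0.7
```

Request:
jog_arm --pt "0 0 -0.0004 0 0 0 0" --pt "0 0 -0.0003 0 0 0 0" --pt "0 0 0 0 0 0 0"

```text
t: 30.0
eef_pos: [0.5801, -0.1387, 0.1302]
tool_rot: [-0.0, -0.007, 1.0, 0.0]
contact_force: [-1.2, -0.3, 0.8]
gripper_width: 0.001
grasp_force: 0.7
```

Request:
jog_arm --pt "0 0 -0.0003 0 0 0 0" --pt "0 0 -0.0003 0 0 0 0" --pt "0 0 0 0 0 0 0"

```text
t: 30.3
eef_pos: [0.5801, -0.1387, 0.1296]
tool_rot: [-0.0, -0.007, 1.0, 0.0]
contact_force: [-1.6, -0.1, 1.2]
gripper_width: 0.001
grasp_force: 0.7
```

Request:
jog_arm --pt "0 0 -0.0003 0 0 0 0" --pt "0 0 -0.0003 0 0 0 0" --pt "0 0 0 0 0 0 0"

```text
t: 30.6
eef_pos: [0.5801, -0.1387, 0.129]
tool_rot: [-0.0, -0.007, 1.0, 0.0]
contact_force: [-1.2, 0.6, 1.7]
gripper_width: 0.002
grasp_force: 0.7
```

Request:
jog_arm --pt "0 0 -0.0003 0 0 0 0" --pt "0 0 -0.0003 0 0 0 0" --pt "0 0 0 0 0 0 0"

```text
t: 30.9
eef_pos: [0.5801, -0.1387, 0.1283]
tool_rot: [-0.0, -0.007, 1.0, 0.0]
contact_force: [-1.4, 0.1, 1.1]
gripper_width: 0.0
grasp_force: 0.7
```

Request:
jog_arm --pt "0 0 -0.0003 0 0 0 0" --pt "0 0 -0.0003 0 0 0 0" --pt "0 0 0 0 0 0 0"

```text
t: 31.2
eef_pos: [0.5801, -0.1387, 0.1277]
tool_rot: [-0.0, -0.007, 1.0, 0.0]
contact_force: [-0.2, 0.1, 1.1]
gripper_width: 0.001
grasp_force: 0.7
```

Request:
jog_arm --pt "0 0 -0.0003 0 0 0 0" --pt "0 0 -0.0003 0 0 0 0" --pt "0 0 0 0 0 0 0"

```text
t: 31.5
eef_pos: [0.5801, -0.1388, 0.1272]
tool_rot: [-0.0, -0.007, 1.0, -0.0]
contact_force: [-0.9, -0.5, 0.9]
gripper_width: 0.002
grasp_force: 0.7
```

Request:
jog_arm --pt "0 0 -0.0003 0 0 0 0" --pt "0 0 -0.0003 0 0 0 0" --pt "0 0 0 0 0 0 0"

```text
t: 31.8
eef_pos: [0.5801, -0.1388, 0.1265]
tool_rot: [-0.0, -0.007, 1.0, -0.0]
contact_force: [-1.0, 0.2, 0.7]
gripper_width: 0.001
grasp_force: 0.6
```

Request:
jog_arm --pt "0 0 -0.0003 0 0 0 0" --pt "0 0 -0.0003 0 0 0 0" --pt "0 0 0 0 0 0 0"

```text
t: 32.1
eef_pos: [0.5801, -0.1388, 0.1261]
tool_rot: [-0.0, -0.007, 1.0, 0.0]
contact_force: [-2.4, -0.1, 3.6]
gripper_width: 0.002
grasp_force: 2.0
```

Request:
jog_arm --pt "0 0 -0.0003 0 0 0 0" --pt "0 0 0 0 0 0 0"

```text
t: 32.3
eef_pos: [0.5801, -0.1388, 0.1261]
tool_rot: [-0.0, -0.007, 1.0, 0.0]
contact_force: [-3.9, 0.2, 6.8]
gripper_width: -0.0
grasp_force: 3.2
```

Request:
jog_arm --pt "-0.0005 0 -0.0001 0 0 0 0" --pt "-0.0005 0 -0.0001 0 0 0 0" --pt "0 0 0 0 0 0 0"

```text
t: 32.6
eef_pos: [0.58, -0.1387, 0.1261]
tool_rot: [0.001, -0.007, 1.0, -0.0]
contact_force: [-0.5, -0.0, 5.7]
gripper_width: 0.004
grasp_force: 2.7
```

Request:
jog_arm --pt "-0.0003 0 -0.0003 0 0 0 0" --pt "-0.0003 0 -0.0003 0 0 0 0" --pt "0 0 0 0 0 0 0"

```text
t: 32.9
eef_pos: [0.58, -0.1388, 0.126]
tool_rot: [0.002, -0.007, 1.0, -0.0]
contact_force: [0.2, 0.0, 8.5]
gripper_width: -0.0
grasp_force: 4.1
```

Request:
jog_arm --pt "0 0 -0.0003 0 0 0 0" --pt "0 0 0 0 0 0 0"

```text
t: 33.1
eef_pos: [0.58, -0.1387, 0.126]
tool_rot: [0.002, -0.007, 1.0, -0.0]
contact_force: [-0.9, 0.7, 10.8]
gripper_width: -0.001
grasp_force: 5.3
```

Request:
jog_arm --pt "0 0 -0.0001 0 0 0 0" --pt "0 0 0 0 0 0 0" --pt "0 0 0 0 0 0 0" --pt "0 0 0 0 0 0 0" --pt "0 0 0 0 0 0 0" --pt "0 0 0 0 0 0 0" --pt "0 0 0 0 0 0 0" --pt "0 0 0 0 0 0 0"

```text
t: 33.9
eef_pos: [0.58, -0.1388, 0.126]
tool_rot: [0.002, -0.007, 1.0, 0.0]
contact_force: [-1.9, 0.8, 11.2]
gripper_width: 0.003
grasp_force: 5.6
```

```bash
python3 -c "
from h import *
o=bot.get_obs();print(o['contact_force'],o['torque'],o['eef_pos'])"
```

```text
[-1.92288291  0.83065948 11.16163209] [ 0.14828573  0.36837926 -0.06137988] [ 0.58002377 -0.13875254  0.12599766]
```

Held steady at about 11.2 N on the knob for 0.7 s. I'll ease off straight up, retract and check.

Request:
jog_arm --pt "0 0 0.0004 0 0 0 0" --pt "0 0 0.0006 0 0 0 0" --pt "0 0 0.002 0 0 0 0" --pt "0 0 0.008 0 0 0 0" --pt "0 0 0.02 0 0 0 0" --pt "0 0 0.04 0 0 0 0" --pt "-0.01 0 0.045 0 0 0 0" --pt "-0.04 0.01 0.03 0 0 0 0" --pt "-0.045 0.02 0 0 0 0 0" --pt "0 0.03 0 0 0 0 0"

```text
t: 34.9
eef_pos: [0.4786, -0.0812, 0.2703]
tool_rot: [-0.001, -0.004, 1.0, 0.0]
contact_force: [0.5, 0.8, 0.7]
gripper_width: -0.003
grasp_force: 0.0
```

Request:
jog_arm --pt "0 0.04 0 0 0 0 0" --pt "0 0.045 0 0 0 0 0" --pt "0 0.045 0 0 0 0 0" --pt "0 0.045 0 0 0 0 0" --pt "0 0.03 0 0 0 0 0" --pt "0 0 0 0 0 0 0"

```text
t: 35.5
eef_pos: [0.4835, 0.1312, 0.27]
tool_rot: [-0.0, -0.01, 1.0, 0.001]
contact_force: [-0.4, 0.7, -0.1]
gripper_width: -0.001
grasp_force: 0.0
```

```bash
python3 k.py pics/end.png|head -2; python3 - <<'E'
from h import *
t=cam("top");h=cv2.cvtColor(t["img"],cv2.COLOR_RGB2HSV)
print("clear?", t["img"][270,384:420:5].tolist())
m=cv2.inRange(h,(0,150,60),(6,255,255))[165:230,380:425]; print("red top",cv2.boundingRect(m),cv2.countNonZero(m))
sub=h[205:262,396:412]; m=cv2.inRange(sub,(105,110,60),(130,255,255)); k,_,st,ce=cv2.connectedComponentsWithStats(m)
b=[]
for i in range(1,k):
    if st[i,4]>8: uv=ce[i]+[396,205]; b.append(plane(t,uv,.0645)); print(uv,st[i].tolist(),b[-1].round(4))
E
```

```text
{'t': np.float64(35.5), 'eef_pos': array([0.4835, 0.1312, 0.27  ]), 'contact_force': array([-0.3745,  0.6599, -0.0745]), 'torque': array([-0.0085,  0.0193, -0.    ])}
scene red 230.87387387387386 272.05405405405406 (26, 31, 11, 14) 111.0
clear? [[129, 122, 114], [67, 74, 91], [32, 73, 139], [24, 52, 101], [62, 62, 62], [36, 66, 118], [74, 75, 81], [140, 133, 133]]
red top (21, 39, 11, 11) 89
[403.256 236.804] [0, 15, 16, 36, 250] [ 0.5115 -0.1384  0.0645]
```

```bash
python3 - <<'E'
from h import *
t=cam("top")
for v in range(196,278,2): print(v,[tuple(int(c) for c in t["img"][v,u]) for u in (398,401,403,405,409)])
x0=np.array([.511,-.141,.0055]); yaw=.012
for d in(-.09,-.08,-.042,-.032,.032,.042,.08,.09): print(d,proj(t,x0+[d,d*yaw,.06]).round(1))
E
```

```text
196 [(70, 66, 70), (77, 70, 71), (195, 177, 171), (228, 211, 204), (72, 95, 145)]
198 [(168, 137, 82), (135, 106, 56), (186, 170, 164), (228, 212, 204), (184, 161, 105)]
200 [(223, 178, 33), (178, 138, 34), (176, 161, 154), (229, 214, 206), (228, 194, 93)]
202 [(162, 125, 21), (118, 91, 27), (172, 157, 149), (230, 210, 203), (167, 142, 106)]
204 [(81, 62, 11), (36, 33, 29), (167, 120, 114), (231, 125, 118), (204, 47, 59)]
206 [(40, 40, 40), (50, 25, 25), (193, 38, 34), (230, 31, 26), (230, 31, 24)]
208 [(70, 64, 70), (82, 39, 38), (209, 28, 24), (231, 35, 30), (229, 32, 26)]
210 [(88, 80, 84), (75, 25, 25), (190, 25, 20), (232, 34, 31), (230, 34, 29)]
212 [(105, 96, 95), (54, 31, 31), (115, 12, 8), (208, 29, 24), (227, 45, 39)]
214 [(105, 94, 93), (89, 81, 83), (69, 49, 50), (106, 52, 54), (172, 130, 120)]
216 [(104, 96, 93), (142, 130, 132), (164, 150, 152), (173, 158, 161), (167, 157, 147)]
218 [(101, 92, 91), (152, 139, 142), (182, 167, 170), (180, 166, 168), (146, 135, 128)]
220 [(83, 75, 80), (146, 135, 140), (177, 162, 169), (175, 161, 169), (107, 103, 119)]
222 [(37, 47, 76), 
[... 1801 characters left out ...]
115), (156, 143, 146), (193, 177, 181), (150, 137, 139)]
266 [(32, 41, 64), (99, 89, 91), (120, 110, 111), (150, 136, 139), (118, 107, 109)]
268 [(20, 47, 91), (27, 29, 40), (42, 41, 43), (58, 57, 57), (34, 50, 85)]
270 [(27, 61, 114), (15, 28, 53), (49, 50, 53), (73, 73, 73), (37, 66, 119)]
272 [(29, 66, 126), (25, 55, 108), (39, 63, 108), (44, 67, 111), (31, 67, 128)]
274 [(31, 72, 140), (33, 74, 140), (32, 72, 140), (29, 71, 138), (31, 73, 135)]
276 [(87, 97, 127), (107, 112, 134), (107, 112, 132), (102, 107, 127), (102, 105, 119)]
-0.09 [405.7 271.7]
-0.08 [405.5 267.8]
-0.042 [405.  253.1]
-0.032 [404.8 249.2]
0.032 [403.9 224.7]
0.042 [403.7 220.9]
0.08 [403.2 206.4]
0.09 [403.  202.6]
```

```bash
python3 -c "
from station import bot
print(bot.hand_in())"
```

```text
the job is handed in; nothing more can be done
None
```

The blue column is seated against the stop and clamped, and I handed the job in at about 35.6 s. Measured on the robot, it pressed the stop with about 5.8 N and the clamp knob with about 11.2 N for 0.7 s; on the first try the slide jammed, and the robot pushed sideways with about 17 N and down with 20 N while the column was bearing on the V-blocks, clear of the stop.

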